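# Load a silicone plaque on the bench hardness tester

### The arm

A 6-joint arm with a two-finger parallel gripper is mounted at the origin on a cart in front of the work surface, level with it; the furniture and walls round the work are solid. World frame = base frame: x ahead of the robot, y to its left, z up, the work surface at z = 0. Lengths are in m, angles in degrees, forces in N, time in s.
With the tool pointing down it reaches from about 0.3 to 0.75 m from the base axis. Payload 8.5 kg.
Tool frame: the origin (TCP) lies at the very end of the fingers, on their centre line; the grasp point (between the pads) lies env.pinch_z behind it (env.pinch_z is the distance from the TCP to the grasp point, in m); z points along the fingers, y is the line along which they close (so a half turn about z gives the same grasp; the last joint's range is limited). The gripper opens to 85 mm and grips with 20 to 120 N. Pads are 22 mm wide; open, the fingers measure 114 mm over their backs; the gripper's body (76 mm by 85 mm) begins 54 mm behind the grasp point. The pads swing forward as they close: fully open they stand 13 mm farther back than shut.
Start: joints at [56.362, 21.807, 74.336, -0, 83.858, -12.336], TCP at [0.2, 0.512, 0.231] pointing down, gripper open.
Joint ranges: [-178.18, 178.18], [-50.72, 133.34], [12.68, 142.11], [-81.47, 261.47], [9.98, 163.14], [-165.26, 165.26]. Speed limits (degrees/s): [136.94, 136.94, 180, 180, 180, 180].

### API

Orientations are given as a 3x3 rotation matrix whose columns are the frame's x, y, z axes.
In Python, from rig import telemetry, get_image, env gives the robot as it stands. The module is installed in compiled form; this text tells all that it offers.
- The arm moves only by the tool apply_moves, never from a script. Its argument "series" is a list of rows, each a list of 7 numbers: the shift along the tool's x, y, z in mm, then the turn, a rotation vector about the tool's x, y, z in degrees, then the opening, from 0 (shut) to 1 (fully open). A call has 1 to 12 rows; each row shifts and turns the commanded pose from where the row before left it, along the tool's axes as they then stand; what a row does not reach is not made up. A row lasts 1/8 s, in which the tool goes at most 62.5 mm and 10.7 degrees, less where a joint would pass 70% of its speed; a pose out of reach is approached as far as the arm can. A call with a gripper value outside its range is refused whole. The fingers move at their own pace and stop on an object; "grip_force" is the grip in N (left out, the last holds). Time passes only in rows, so rows that do not move let the fingers close. It gives the time, the measured TCP pose, the force, the opening and the grip force at its end, in the units of the state.
- telemetry.observe(): the state, without advancing time (a new reading comes with each control period).
- get_image(name): name is "scene" or "top" or "wrist"; returns a dict with "frame" (480x640x3 uint8, red, green, blue), "z_map" (480x640 float32, m along the optical axis (not along the pixel's ray), 0 where there is no reading), "vertical_fov" (degrees; the focal length in pixels is half the picture's height over the tangent of half this angle, whatever the lens; pixels are square), "cx", "cy" (the principal point, pixels), "eye" and "attitude" of the camera in the world; the wrist camera has in their place "mount" (4x4, takes a point from camera to tool coordinates, whose origin is the TCP and whose axes are the flange's). Camera axes: x right, y up, looking along -z (the intrinsics and any distortion apply to the point x, -y, -z); pixel columns grow to the right and rows downward; lengths in m; the calibration is good to about 2 mm. The wrist camera is an equidistant fisheye: a pixel r from the principal point sees the ray r / f radians off the axis. A picture is of the moment at which its call begins: read the wrist's pose just before it.
- env.close_job(): hands the job in; it is judged then, once.
The state is a dict: "time_s": time; "q": joint angles; "qvel": joint speeds; "joint_efforts": joint torques, N m; "position": TCP position; "tool_rot": TCP orientation; "ft_force": force on the tool from outside, world axes, zero at the start; "wrist_torque": the same for the moment, N m; "grip_width": finger opening in m; "gripper_force": force on a finger pad.
Only numpy, scipy, OpenCV 4.12 (cv2) and the standard library are available. Lean on these libraries where they do the work, as an engineer would, in place of code of your own. Each camera call takes 0.05 s, during which the arm holds its last target. There are 200 camera calls.

### The job

Set up a hardness test of the ivory silicone plaque on the bench tester. First slide the plaque along the anvil, between the two guides, until it is fully home against the back stop; then run the tester's foot down with the large outer knob to just short of the plaque (a gap of a few millimetres, not touching), and finally press the foot onto the plaque with the small inner knob only, to a load of about 50 N (the knob stiffens and the load dial's pointer stands straight up). Never turn the large knob while the foot bears on the plaque, never overload the plaque, let go at the end, and leave the tin, bottle and small moulds where they stand.

Things in the scene. Friction and masses are not known exactly. Their poses are not given: they have to be found in the camera images.
- tester: Grey bench hardness tester, fixed, 262 x 116 mm. Origin: on the bench, on the vertical axis of foot and knobs; x to its back (column side), y left, z up. Steel anvil 92 mm wide from x = -132 to +54 mm, top at z = 34 mm, open in front. Head 58 mm square, z 130 to 174 mm, on an arm from the column (at x = +94 mm, 179 mm high); nothing is higher than the knobs.
- dial (a point): Centre of the load gauge's dial, 46 mm wide, facing the robot under the head; it comes down with the foot. Its black pointer lies at lower left for no load, moves clockwise, stands straight up at 50 N and at lower right at 100 N.
- guides (a point): On the anvil's surface, on its centre line, where the two side guides begin, 4 mm behind the foot axis. The guides are 9 mm high, 66 mm apart (2 mm of play each side of the plaque) and run back to the stop; in front of them a flared lead-in widens to about 80 mm at 15 mm in front of the foot axis.
- plaque: Ivory silicone plaque, a hand-cast bar 160 x 62 mm and 11 to 13 mm thick (it varies), 0.10 to 0.20 kg, loose, flat on the anvil, some 40 to 60 mm short of the stop and a little askew. Origin: centre of its underside; x along it towards the stop, y across, z up. Home, its back end touches the stop: origin then at x = -40, y = 0, z = 34 mm in the tester's frame. Grip its front end across the 62 mm, or push it.
- stop_face (a point): The middle of the back stop's front face, 6 mm above the anvil, on the tester's centre line, 40 mm behind the foot axis.
- foot: The tester's round presser foot, 20 mm in diameter; origin: centre of its flat underside, which comes down onto the plaque's top. It hangs on a stiff spring: with the give of the silicone, the load grows by about 30 N for each mm that it is driven on after touching.
- coarse_knob (a joint): Angle of the large outer knob (rad, range 0 to 5). It grows when turned clockwise as seen from above, and lowers the foot by 6.4 mm a radian. Stiff: about 0.5 N m to turn; it stays where it is left.
- coarse_centre (a point): Centre of the large outer knob, a knurled black upright cylinder 62 mm in diameter and 24 mm high (12 mm above and below this point), about 200 mm above the bench. Below its rim are 8 to 16 mm of free height over the head, outside a 28 mm sleeve. The inner knob stands over it. It sinks with the fine drive only, 1.6 mm a radian.
- fine_knob (a joint): Angle of the small inner knob (rad, range 0 to 6). It grows when turned clockwise as seen from above, and lowers the foot by 1.6 mm a radian. It takes about 0.15 N m to turn while the foot is free, and 0.016 N m more for each 10 N of load on the foot (0.23 N m at 50 N). Friction acts against the last motion either way. It stays where it is left.
- fine_centre (a point): Centre of the small inner knob, a knurled black upright cylinder 30 mm in diameter and 26 mm high (13 mm above and below this point), on the same axis as the outer knob; 227 mm above the bench; its underside is 2 to 11 mm above the outer knob's top. It does not move up or down.
- wick_tin: Round tin 62 mm wide and 42 mm high standing on the bench at the tester's left side; origin: centre of its underside. Leave it.
- scent_bottle: Small brown dropper bottle 29 mm wide and 72 mm high standing on the bench some way to the tester's right; origin: centre of its underside. Leave it.
- clover_mould: Small three-lobed ivory mould, 61 mm wide and 42 mm high, on the bench farther to the left; origin: centre of its underside. Leave it.
- heart_mould: Small heart-shaped ivory mould, 55 mm wide and 44 mm high, on the bench farther to the left; origin: centre of its underside. Leave it.
There are look-alikes about, which are no part of the job. Leave any black look-alike of the plaque alone.

How it is judged (in metres and radians):
On the way, in this order (a step that is already met when the one before it is completed fails the run):
1. the plaque is fully home against the back stop, between the guides, flat on the anvil, with the foot clear of it (x of plaque in the frame of tester above -0.044 m and y of plaque in the frame of tester between -0.005 and 0.005 m and z of plaque in the frame of tester below 0.037 m and angle between the x axis of plaque and the x axis of tester, either way round below 0.06 rad and contact force between foot and plaque below 1 N), for 0.2 s.
2. the plaque still home, the foot stands just above it without touching (less than 18 mm above its underside, a gap of at most 5 to 7 mm) (x of plaque in the frame of tester above -0.044 m and y of plaque in the frame of tester between -0.005 and 0.005 m and z of plaque in the frame of tester below 0.037 m and angle between the x axis of plaque and the x axis of tester, either way round below 0.06 rad and z of foot in the frame of plaque between 0.011 and 0.018 m and contact force between foot and plaque below 0.5 N), for 0.3 s.
At the end, for the whole second after the job is handed in: The plaque lies flat and home (within 4 mm of the back stop, 5 mm of the centre line and 0.06 rad of straight), the foot presses on it with 40 to 60 N, and both knobs are at rest (x of plaque in the frame of tester above -0.044 m and y of plaque in the frame of tester between -0.005 and 0.005 m and z of plaque in the frame of tester below 0.037 m and angle between the x axis of plaque and the x axis of tester, either way round below 0.06 rad and contact force between foot and plaque between 40 and 60 N and velocity of joint each of coarse_knob, fine_knob below 0.05 rad/s); the robot touches nothing.
It fails at once if the plaque is overloaded: the foot presses on it with more than 80 N (contact force between foot and plaque above 80 N).
It fails at once if the large knob is turned (faster than 0.05 rad/s) while the foot bears on the plaque with more than 3 N (contact force between foot and plaque above 3 N and (velocity of joint coarse_knob above 0.05 rad/s or velocity of joint coarse_knob below -0.05 rad/s)).
It fails at once if the tin, the bottle or a small mould is shifted by more than 30 mm (distance of any of wick_tin, scent_bottle, clover_mould, heart_mould from where it was at the start of the episode above 0.03 m).
It also fails if it takes over 72 s, if anything falls off the work surface, if the arm or the gripper's body presses on something with over 40 N, if the wrist force passes 120 N, or if a joint passes its speed limit or range.

## Working session

There is one attempt and no reset: what is moved stays moved. The work goes in short steps, Python scripts to look and compute and a tool call to move; the robot and the scene stay as the last step left them, time stands still between calls to the robot, and variables do not carry over. Pictures are saved under pics/ and viewed, at most 12 in all, crops included, and the job is handed in when it is done.

Besides the shell and the picture viewer there is one more tool, called after ">>>" in YAML: its name, and indented under it one key for each argument. apply_moves: Moves the arm, as the interface text tells. Its arguments: {"type":"object","properties":{"series":{"type":"array"},"grip_force":{"type":"number"}},"required":["series"]}

```bash
mkdir -p pics; cat > h.py <<'E'
import numpy as np, cv2
from rig import telemetry, get_image, env
def save(n,im): cv2.imwrite(f'pics/{n}.png',cv2.cvtColor(im,cv2.COLOR_RGB2BGR))
def cloud(d):
    h,w=d['z_map'].shape; f=h/2/np.tan(np.radians(d['vertical_fov'])/2)
    v,u=np.mgrid[:h,:w]; z=d['z_map']
    p=np.dstack([(u-d['cx'])/f*z,-(v-d['cy'])/f*z,-z])
    return p@np.array(d['attitude']).T+np.array(d['eye'])
E
python3 - <<'E'
from h import *
print(env.pinch_z)
s=telemetry.observe(); print(s)
for n in ['scene','top']:
    d=get_image(n); save(n+'0',d['frame']); np.save(n+'.npy',cloud(d)); print(n,d['vertical_fov'],d['cx'],d['cy'],d['eye'],d['attitude'],[k for k in d],(d['z_map']>0).mean())
E
```

```text
0.0187
{'time_s': 0.0, 'q': array([ 5.63616023e+01,  2.18419983e+01,  7.43847184e+01,  3.21800841e-04,
        8.38567211e+01, -1.23355961e+01]), 'qvel': array([ 0.0492365 ,  0.09401744,  0.03716594,  0.01062162, -0.07953232,
        0.04456961]), 'joint_efforts': array([ 7.36544735e-04, -4.48464060e+01, -2.31277066e+01, -2.41595835e-04,
        4.81680952e-03, -2.36108298e-05]), 'position': array([0.19965116, 0.51217844, 0.23070253]), 'tool_rot': array([[-9.31673116e-01,  3.63296774e-01, -8.11346589e-04],
       [ 3.63297542e-01,  9.31672385e-01, -1.20932031e-03],
       [ 3.16567046e-04, -1.42145144e-03, -9.99998940e-01]]), 'ft_force': array([ 0.19722721, -0.59979703,  0.27895365]), 'wrist_torque': array([ 0.04126469, -0.02442591,  0.01167271]), 'gripper_force': 0.0, 'grip_width': 0.08534776663601795}
scene 49.34373636155179 317.5487834028764 244.60031156494466 [ 0.02610178 -0.79604523  0.71362766] [[ 0.86956261  0.22983284 -0.43707864]
 [-0.49347734  0.37132793 -0.78650854]
 [-0.01846598  0.89960682  0.43631018]] ['frame', 'z_map', 'vertical_fov', 'cx', 'cy', 'eye', 'attitude'] 0.833037109375
top 56.199175441597085 319.45826590791705 235.60788357192735 [0.3940517  0.15068799 1.08957075] [[ 0.01437534  0.98246676 -0.18588278]
 [-0.99919457  0.00714944 -0.0394855 ]
 [-0.03746424  0.18630068  0.98177823]] ['frame', 'z_map', 'vertical_fov', 'cx', 'cy', 'eye', 'attitude'] 0.99611328125
```

View pics/scene0.png

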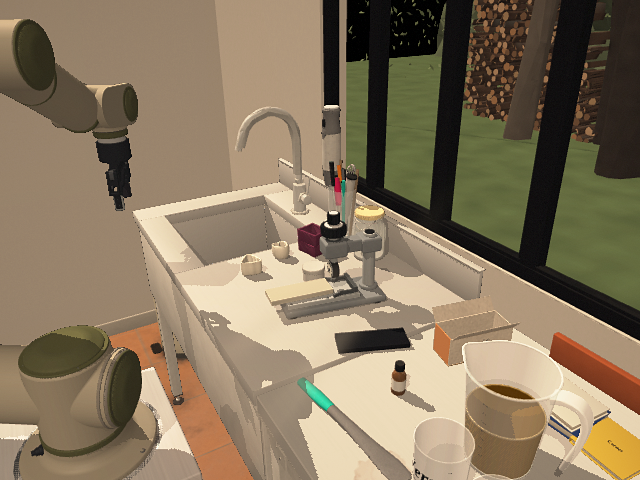

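View pics/top0.png

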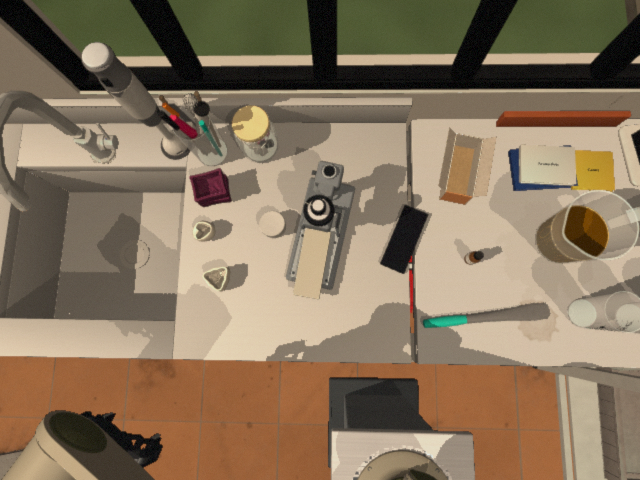

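The scene view shows the tester with the plaque in front (about 300,290) and the knobs at (333,222). The top view shows the knob at (318,207), the plaque at (314,262), the tin at (271,222) and the black look-alike at (404,238).

```bash
python3 - <<'E'
from h import *
im=cv2.cvtColor(cv2.imread('pics/top0.png'),cv2.COLOR_BGR2RGB); P=np.load('top.npy'); S=np.load('scene.npy')
def circ(C,lo,hi,c,r):
    m=(C[...,2]>lo)&(C[...,2]<hi)&(np.hypot(C[...,0]-c[0],C[...,1]-c[1])<r)
    p=C[m]; 
    if len(p)<5: print('few',lo,hi,len(p));return
    (x,y),rr=cv2.minEnclosingCircle(p[:,:2].astype(np.float32)); print(lo,hi,len(p),p.mean(0).round(4),'mec',round(x,4),round(y,4),round(rr,4))
c=P[207,318]; print('knob',c, 'tin',P[222,271],'col',P[172,330])
for C in (P,S):
    circ(C,.234,.246,c,.05);circ(C,.206,.22,c,.05)
    circ(C,.10,.3,c,.05)
h=cv2.cvtColor(im,cv2.COLOR_RGB2HSV)
roi=np.zeros(im.shape[:2],bool); roi[225:310,280:350]=1
for (lo,hi) in ((.041,.052),(.028,.0395)):
    m=roi&(P[...,2]>lo)&(P[...,2]<hi)
    p=P[m]; r=cv2.minAreaRect((p[:,:2]*1000).astype(np.float32)); print(lo,len(p),np.median(p,0).round(4),r,cv2.boxPoints(r).round(0).tolist())
# base/column/anvil direction : all tester points above 0.02
roi=np.zeros(im.shape[:2],bool); roi[155:310,285:360]=1
for lo,hi in ((.165,.19),(.02,.3)):
    p=P[roi&(P[...,2]>lo)&(P[...,2]<hi)]; r=cv2.minAreaRect((p[:,:2]*1000).astype(np.float32)); print(lo,len(p),np.median(p,0).round(4),r,cv2.boxPoints(r).round(0).tolist())
save('topc',cv2.resize(im[140:310,240:380],None,fx=3.5,fy=3.5,interpolation=cv2.INTER_CUBIC))
E
```

```text
knob [0.61162607 0.18851664 0.24000307] tin [0.62443233 0.30933868 0.04343572] col [0.70408252 0.16695288 0.17802666]
0.234 0.246 187 [0.6152 0.1889 0.2398] mec 0.6161 0.1894 0.0161
0.206 0.22 489 [0.6128 0.1885 0.2096] mec 0.6159 0.189 0.0318
0.1 0.3 989 [0.6097 0.188  0.2045] mec 0.6204 0.1878 0.0414
0.234 0.246 82 [0.6137 0.1828 0.2395] mec 0.6138 0.1855 0.0157
0.206 0.22 213 [0.6105 0.1781 0.2112] mec 0.6135 0.1854 0.0327
0.1 0.3 1255 [0.6105 0.1734 0.1786] mec 0.6199 0.1825 0.0424
0.041 1836 [0.5279 0.2101 0.0465] ((531.5851440429688, 217.66790771484375), (173.02342224121094, 138.34249877929688), 0.32742589712142944) [[445.0, 286.0], [445.0, 148.0], [618.0, 149.0], [618.0, 287.0]]
0.028 706 [0.5515 0.1741 0.0336] ((533.8690795898438, 213.75335693359375), (171.8195343017578, 146.80487060546875), 0.9686305522918701) [[447.0, 286.0], [449.0, 139.0], [621.0, 142.0], [619.0, 289.0]]
0.165 777 [0.6934 0.1733 0.1685] ((657.4713134765625, 178.88670349121094), (58.57980728149414, 147.9928741455078), 77.14283752441406) [[579.0, 167.0], [723.0, 134.0], [736.0, 191.0], [592.0, 224.0]]
0.02 5423 [0.5916 0.1885 0.0466] ((590.3760986328125, 194.47198486328125), (114.61308288574219, 291.5478515625), 77.75565338134766) [[436.0, 169.0], [721.0, 108.0], [745.0, 220.0], [460.0, 281.0]]
```

View pics/topc.png

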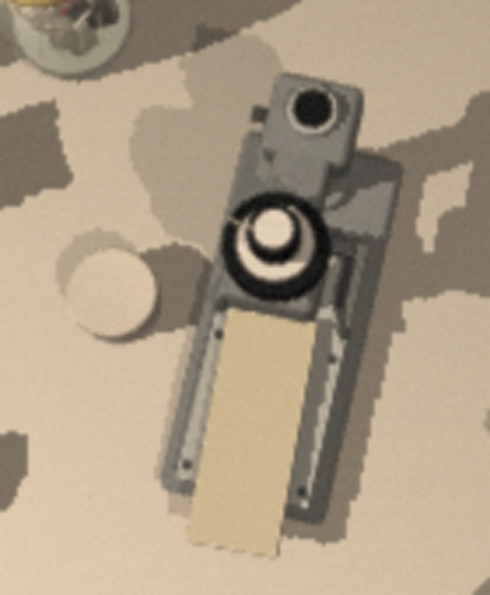

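```bash
python3 - <<'E'
from h import *
im=cv2.cvtColor(cv2.imread('pics/top0.png'),cv2.COLOR_BGR2RGB); P=np.load('top.npy')
h=cv2.cvtColor(im,cv2.COLOR_RGB2HSV)
print('hsv plaque',h[262,314],'bench',h[330,260],'anvil',h[240,301])
roi=np.zeros(im.shape[:2],np.uint8); roi[226:302,285:345]=1
m=((P[...,2]>.038)&(P[...,2]<.056)&(h[...,1]>60)&(roi>0)).astype(np.uint8)
m=cv2.morphologyEx(m,cv2.MORPH_OPEN,np.ones((3,3),np.uint8))
n,l,s,c=cv2.connectedComponentsWithStats(m); k=1+s[1:,4].argmax(); m=l==k
p=P[m]; print(s[k],p[:,2].min(),np.median(p[:,2]),p[:,2].max())
r=cv2.minAreaRect((p[:,:2]*1000).astype(np.float32)); print(r,cv2.boxPoints(r).round(1).tolist())
# side edges fitted in the tester frame
for a in (-12.9,-12.2):
    t=np.radians(a);R=np.array([[np.cos(t),-np.sin(t)],[np.sin(t),np.cos(t)]]); q=(p[:,:2]-[.6148,.1875])@R
    e=[]
    for x0 in np.arange(-.16,-.04,.006):
        w=q[np.abs(q[:,0]-x0)<.003]; e.append([x0,w[:,1].min(),w[:,1].max()])
    e=np.array(e); f=np.polyfit(e[:,0],(e[:,1]+e[:,2])/2,1); print(a,'xmin',np.sort(q[:,0])[5],'xmax',q[:,0].max(),'yaw',np.degrees(f[0]),'y@-.16',np.polyval(f,-.16),'y@-.09',np.polyval(f,-.09),'w',np.median(e[:,2]-e[:,1]))
s=cv2.imread('pics/scene0.png'); cv2.imwrite('pics/scenec.png',cv2.resize(s[195:325,255:400],None,fx=4.5,fy=4.5,interpolation=cv2.INTER_CUBIC))
# column from top view
E
```

```text
hsv plaque [ 18  75 204] bench [ 20  56 224] anvil [ 19  40 158]
[ 294  229   37   70 1763] 0.03870245046673815 0.0465991634207763 0.053271148587080264
((527.0725708007812, 210.26559448242188), (62.4637565612793, 158.99827575683594), 80.66383361816406) [[443.6000061035156, 192.3000030517578], [600.5, 166.60000610351562], [610.5999755859375, 228.1999969482422], [453.70001220703125, 254.0]]
-12.9 xmin -0.16984327016569967 xmax -0.009389861268959646 yaw 3.452723540315272 y@-.16 -0.0022500833390205 y@-.09 0.0019682142367526663 w 0.060365635834636805
-12.2 xmin -0.16981923232967225 xmax -0.009661903777717445 yaw 2.668250740522368 y@-.16 -0.00024093563127642898 y@-.09 0.0030189476170860248 w 0.060347603991584786
```

View pics/scenec.png

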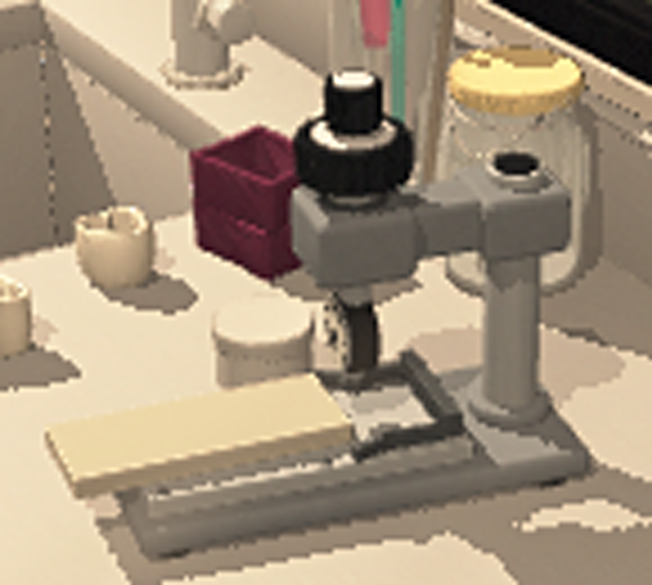

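The crop shows the plaque lying under the foot, with the dial at crop (335,330) and the foot's bottom at about (355,383). I will push the front end with the two half-open fingers.

>>> apply_moves:
  series:
    - [0, 0, 0, 0, 0, -8.8, 0.35]
    - [-33.8, -28.4, 0, 0, 0, 0, 0.35]
    - [-33.8, -28.4, 0, 0, 0, 0, 0.35]
    - [-33.8, -28.4, 0, 0, 0, 0, 0.35]
    - [-33.8, -28.4, 0, 0, 0, 0, 0.35]
    - [-33.8, -28.4, 10, 0, 0, 0, 0.35]
    - [-33.8, -28.4, 20, 0, 0, 0, 0.35]
    - [-33.8, -28.4, 20, 0, 0, 0, 0.35]
    - [-33.8, -28.4, 20, 0, 0, 0, 0.35]
    - [0, 0, 20, 0, 0, 0, 0.35]
    - [0, 0, 0, 0, 0, 0, 0.35]
    - [0, 0, 0, 0, 0, 0, 0.35]

```text
time_s: 1.6
position: [0.4146, 0.2325, 0.142]
tool_rot: [[-0.976, 0.216, 0.001], [0.216, 0.976, 0.0], [-0.001, 0.0, -1.0]]
ft_force: [-0.1, -0.5, -0.4]
grip_width: 0.0297
gripper_force: 0.0
```

```bash
python3 - <<'E'
from h import *
s=telemetry.observe(); print(s['position'],s['tool_rot'].round(4).tolist(),s['grip_width'],s['ft_force'],s['q'])
d=get_image('wrist'); save('wrist1',d['frame']); print(d['vertical_fov'],d['cx'],d['cy'],d['mount'],(d['z_map']>0).mean())
# foot height: ray through scene px to axis vertical line
d=get_image('scene'); f=240/np.tan(np.radians(d['vertical_fov'])/2); A=np.array(d['attitude']); E=np.array(d['eye'])
for v in (278,280,282):
    r=A@np.array([(334-d['cx'])/f,-(v-d['cy'])/f,-1]); n=np.array([.0261-.6148,-.796-.1875]); n/=np.hypot(*n)
    c=np.array([.6148,.1875])+.010*n; t=((c-E[:2])@n)/(r[:2]@n); print(v,E+t*r)
C=cloud(d)
print(C[270:286,331:337,2].round(3))
E
```

```text
[0.41464171 0.23246055 0.14196891] [[-0.9764, 0.2158, 0.0008], [0.2158, 0.9764, 0.0002], [-0.0007, 0.0004, -1.0]] 0.029737167567514503 [-0.06510876 -0.50601923 -0.39549664] [ 1.49652376e+01  1.97317051e+01  9.41483575e+01  4.75770831e-04
  6.60753043e+01 -6.25746594e+01]
65.70646984690485 324.03615196178265 239.44043141612428 [[ 6.03285079e-04  9.61082527e-01  2.76260768e-01  7.05615429e-02]
 [ 9.99999651e-01 -7.39566318e-04  3.89122925e-04  1.00124634e-03]
 [ 5.78292403e-04  2.76260437e-01 -9.61082638e-01 -1.41434073e-01]
 [ 0.00000000e+00  0.00000000e+00  0.00000000e+00  1.00000000e+00]] 0.9955501302083334
278 [0.61207403 0.17747712 0.06950511]
280 [0.61205079 0.17749103 0.06377314]
282 [0.61202746 0.17750499 0.05801911]
[[0.095 0.098 0.1   0.097 0.099 0.099]
 [0.09  0.094 0.096 0.095 0.094 0.095]
 [0.089 0.093 0.094 0.093 0.092 0.091]
 [0.087 0.092 0.089 0.09  0.091 0.089]
 [0.085 0.089 0.088 0.089 0.087 0.087]
 [0.084 0.084 0.085 0.085 0.083 0.086]
 [0.08  0.08  0.079 0.079 0.08  0.078]
 [0.074 0.077 0.074 0.076 0.072 0.067]
 [0.714 0.066 0.067 0.068 0.065 0.062]
 [0.061 0.063 0.065 0.062 0.065 0.064]
 [0.06  0.061 0.063 0.714 0.059 0.06 ]
 [0.058 0.06  0.058 0.06  0.059 0.057]
 [0.035 0.034 0.035 0.036 0.037 0.037]
 [0.036 0.034 0.033 0.035 0.037 0.035]
 [0.037 0.034 0.035 0.035 0.034 0.036]
 [0.037 0.033 0.035 0.036 0.035 0.034]]
```

View pics/wrist1.png

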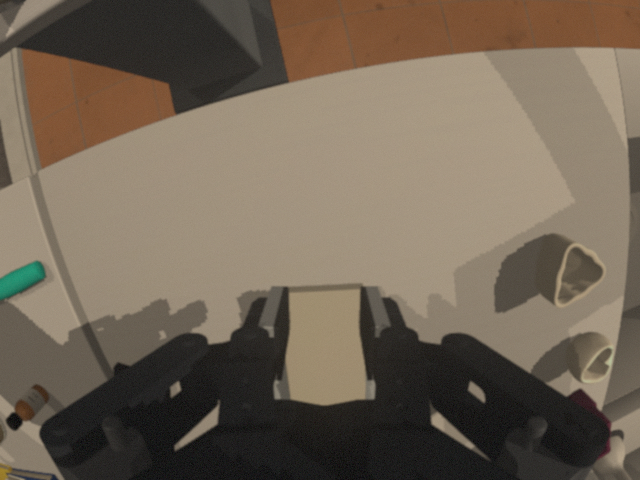

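>>> apply_moves:
  series:
    - [0, 0, 30, 0, 0, 0, 0.35]
    - [0, 0, 30, 0, 0, 0, 0.35]
    - [0, 0, 30, 0, 0, 0, 0.35]
    - [0, 0, 16, 0, 0, 0, 0.35]
    - [-12, 0, 0, 0, 0, 0, 0.35]
    - [-8, 0, 0, 0, 0, 0, 0.35]
    - [-8, 0, 0, 0, 0, 0, 0.35]
    - [-8, 0, 0, 0, 0, 0, 0.35]
    - [-8, 0, 0, 0, 0, 0, 0.35]
    - [-8, 0, 0, 0, 0, 0, 0.35]
    - [0, 0, 0, 0, 0, 0, 0.35]

```text
time_s: 3.08
position: [0.4662, 0.2206, 0.0353]
tool_rot: [[-0.976, 0.217, 0.001], [0.217, 0.976, -0.0], [-0.001, 0.0, -1.0]]
ft_force: [-0.6, -0.1, 0.4]
grip_width: 0.0299
gripper_force: 0.0
```

```bash
cat > pl.py <<'E'
from h import *
def plaque(n,yaw=-12.5,O=(.6148,.1875)):
    d=get_image('top'); P=cloud(d); h=cv2.cvtColor(d['frame'],cv2.COLOR_RGB2HSV); save(n,cv2.resize(d['frame'][140:310,240:380],None,fx=3.5,fy=3.5,interpolation=cv2.INTER_CUBIC))
    t=np.radians(yaw);R=np.array([[np.cos(t),-np.sin(t)],[np.sin(t),np.cos(t)]])
    q=(P[...,:2]-np.array(O))@R
    m=((P[...,2]>.038)&(P[...,2]<.056)&(h[...,1]>60)&(np.abs(q[...,1])<.06)&(q[...,0]<-.02)&(q[...,0]>-.2)).astype(np.uint8)
    m=cv2.morphologyEx(m,cv2.MORPH_OPEN,np.ones((3,3),np.uint8))
    n,l,s,c=cv2.connectedComponentsWithStats(m); k=1+s[1:,4].argmax(); q=q[l==k]; e=[]
    print('front x',np.sort(q[:,0])[:8].round(4))
    for x0 in np.arange(np.percentile(q[:,0],8),-.05,.005):
        w=q[np.abs(q[:,0]-x0)<.003,1]
        if len(w): e.append([x0,w.min(),w.max()])
    e=np.array(e); f=np.polyfit(e[:,0],(e[:,1]+e[:,2])/2,1); print('yaw',np.degrees(f[0]),'y@-.1',np.polyval(f,-.1),'y@-.04',np.polyval(f,-.04),'w',np.median(e[:,2]-e[:,1]),'n',len(e))
E
python3 - <<'E'
from pl import *
print(telemetry.observe()['ft_force']); plaque('top2')
E
```

```text
[-0.60580853 -0.06311596  0.35103715]
front x [-0.072  -0.0719 -0.0716 -0.0699 -0.0698 -0.0695 -0.0682 -0.0677]
yaw 0.5130635971914518 y@-.1 -0.0019113667430516006 y@-.04 -0.0013740878004645945 w 0.05974676361655904 n 3
```

>>> apply_moves:
  series:
    - [-4, 0, 0, 0, 0, 0, 0.35]
    - [-4, 0, 0, 0, 0, 0, 0.35]
    - [-4, 0, 0, 0, 0, 0, 0.35]
    - [-3, 0, 0, 0, 0, 0, 0.35]
    - [-2, 0, 0, 0, 0, 0, 0.35]
    - [0, 0, 0, 0, 0, 0, 0.35]

```text
time_s: 3.88
position: [0.4823, 0.2171, 0.0354]
tool_rot: [[-0.976, 0.217, 0.001], [0.217, 0.976, 0.0], [-0.0, 0.0, -1.0]]
ft_force: [-0.3, 0.9, -0.0]
grip_width: 0.0298
gripper_force: 0.0
```

>>> apply_moves:
  series:
    - [-1.5, 0, 0, 0, 0, 0, 0.35]
    - [-1.5, 0, 0, 0, 0, 0, 0.35]
    - [0, 0, 0, 0, 0, 0, 0.35]

```text
time_s: 4.25
position: [0.485, 0.2165, 0.0354]
tool_rot: [[-0.976, 0.217, 0.0], [0.217, 0.976, 0.0], [-0.0, 0.0, -1.0]]
ft_force: [-1.5, 0.2, 0.9]
grip_width: 0.0301
gripper_force: 0.5
```

>>> apply_moves:
  series:
    - [-1, 0, 0, 0, 0, 0, 0.35]
    - [-1, 0, 0, 0, 0, 0, 0.35]
    - [0, 0, 0, 0, 0, 0, 0.35]

```text
time_s: 4.62
position: [0.487, 0.216, 0.0353]
tool_rot: [[-0.976, 0.217, 0.0], [0.217, 0.976, 0.0], [-0.0, 0.0, -1.0]]
ft_force: [-0.9, 0.7, 1.2]
grip_width: 0.0302
gripper_force: 0.7
```

>>> apply_moves:
  series:
    - [-1, 0, 0, 0, 0, 0, 0.35]
    - [-1, 0, 0, 0, 0, 0, 0.35]
    - [0, 0, 0, 0, 0, 0, 0.35]

```text
time_s: 5.0
position: [0.4879, 0.2158, 0.0353]
tool_rot: [[-0.976, 0.216, -0.002], [0.216, 0.976, 0.0], [0.002, -0.0, -1.0]]
ft_force: [-6.0, 1.4, 4.4]
grip_width: 0.0297
gripper_force: 3.0
```

>>> apply_moves:
  series:
    - [-1, 0, 0, 0, 0, 0, 0.35]
    - [0, 0, 0, 0, 0, 0, 0.35]

```text
time_s: 5.25
position: [0.488, 0.2158, 0.0352]
tool_rot: [[-0.976, 0.216, -0.004], [0.216, 0.976, 0.0], [0.004, -0.001, -1.0]]
ft_force: [-9.4, 3.6, 6.5]
grip_width: 0.0297
gripper_force: 4.8
```

>>> apply_moves:
  series:
    - [6, 0, 0, 0, 0, 0, 0.35]
    - [25, 0, 0, 0, 0, 0, 0.35]
    - [20, 0, -30, 0, 0, 0, 0.35]
    - [0, 0, -60, 0, 0, 0, 1]
    - [0, 0, -60, 0, 0, 0, 1]
    - [0, 60, -60, 0, 0, 0, 1]
    - [0, 60, -20, 0, 0, 0, 1]
    - [0, 60, 0, 0, 0, 0, 1]
    - [0, 0, 0, 0, 0, 0, 1]

```text
time_s: 6.38
position: [0.4755, 0.3889, 0.2481]
tool_rot: [[-0.977, 0.213, 0.0], [0.213, 0.977, 0.0], [-0.0, 0.0, -1.0]]
ft_force: [-0.8, -0.3, -0.5]
grip_width: 0.0855
gripper_force: 0.0
```

```bash
python3 - <<'E'
from pl import *
plaque('top3'); d=get_image('scene'); s=d['frame']; save('scene3',cv2.resize(s[195:325,255:400],None,fx=4.5,fy=4.5,interpolation=cv2.INTER_CUBIC)); C=cloud(d); print(C[276:288,329:340,2].round(3))
E
python3 -c "
import cv2,numpy as np;a=cv2.imread('pics/top3.png');b=cv2.imread('pics/scene3.png');b=cv2.resize(b,(450,403));a=cv2.resize(a,(332,403));cv2.imwrite('pics/m3.png',np.hstack([a,b]))"
```

```text
front x [-0.1198 -0.1196 -0.1196 -0.1194 -0.1193 -0.1193 -0.1193 -0.1192]
yaw 0.8707337472744261 y@-.1 -0.0016146281417682604 y@-.04 -0.0007027978938782442 w 0.060404837299359776 n 13
[[0.001 0.071 0.077 0.081 0.078 0.079 0.078 0.077 0.077 0.078 0.044]
 [0.044 0.046 0.075 0.075 0.075 0.075 0.073 0.066 0.051 0.048 0.047]
 [0.047 0.06  0.061 0.068 0.066 0.066 0.066 0.062 0.065 0.047 0.048]
 [0.047 0.06  0.061 0.062 0.062 0.063 0.062 0.061 0.062 0.048 0.049]
 [0.049 0.062 0.062 0.062 0.062 0.064 0.059 0.06  0.058 0.048 0.049]
 [0.047 0.051 0.056 0.058 0.059 0.058 0.06  0.055 0.047 0.049 0.048]
 [0.048 0.048 0.049 0.052 0.045 0.046 0.047 0.048 0.048 0.047 0.047]
 [0.05  0.048 0.048 0.049 0.044 0.047 0.048 0.047 0.048 0.048 0.049]
 [0.048 0.05  0.05  0.048 0.048 0.049 0.049 0.047 0.049 0.047 0.051]
 [0.05  0.05  0.05  0.048 0.049 0.047 0.047 0.052 0.048 0.049 0.05 ]
 [0.05  0.046 0.05  0.047 0.05  0.047 0.048 0.049 0.045 0.047 0.048]
 [0.049 0.049 0.049 0.048 0.052 0.047 0.049 0.049 0.048 0.048 0.047]]
```

View pics/m3.png

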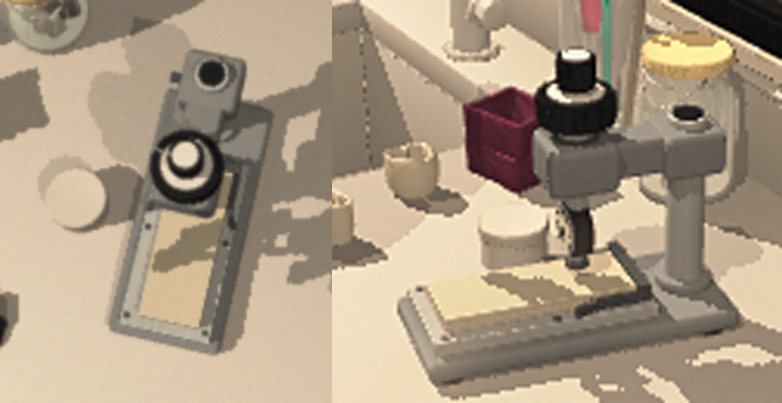

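Top crop: the plaque lies between the guides, front at x ≈ -0.1195, so it is home. Scene crop: the foot is clear of the plaque by about 9 mm. Next I go over the knobs.

>>> apply_moves:
  series:
    - [0, 0, -30, 0, 0, 0, 1]
    - [-35.8, -33.4, 0, 0, 0, 0, 1]
    - [-35.8, -33.4, 0, 0, 0, 0, 1]
    - [-35.8, -33.4, 0, 0, 0, 0, 1]
    - [-35.8, -33.4, 0, 0, 0, 0, 1]
    - [-35.8, -33.4, 0, 0, 0, 0, 1]
    - [0, 0, 0, 0, 0, 0, 1]
    - [0, 0, 0, 0, 0, 0, 1]

```text
time_s: 7.48
position: [0.6135, 0.1836, 0.2796]
tool_rot: [[-0.976, 0.218, 0.0], [0.218, 0.976, 0.0], [-0.0, 0.0, -1.0]]
ft_force: [-0.1, 0.7, -0.2]
grip_width: 0.0854
gripper_force: 0.0
```

```bash
python3 - <<'E'
from h import *
s=telemetry.observe(); p=s['position'];R=s['tool_rot']; print(p,s['q'].round(1))
d=get_image('wrist'); save('wrist4',d['frame']); z=d['z_map']; h,w=z.shape; f=h/2/np.radians(d['vertical_fov']/2)
f2=h/2/np.tan(np.radians(d['vertical_fov'])/2); f=f2
v,u=np.mgrid[:h,:w]; a=u-d['cx'];b=v-d['cy'];r=np.hypot(a,b)+1e-9; th=r/f; k=np.tan(th)/r*z
c=np.dstack([a*k,-b*k,-z,np.ones_like(z)])@np.array(d['mount']).T
W=c[...,:3]@R.T+p
ok=(z>0)&(th<1.4)&(np.hypot(W[...,0]-.615,W[...,1]-.1875)<.05)
for lo,hi in ((.232,.246),(.203,.22)):
    q=W[ok&(W[...,2]>lo)&(W[...,2]<hi)]; 
    if len(q)>10:
        (x,y),rr=cv2.minEnclosingCircle(q[:,:2].astype(np.float32)); print(len(q),np.median(q[:,2]),x,y,rr)
E
```

```text
[0.61353211 0.18360975 0.279588  ] [  6.1  30.   52.8   0.   97.2 -71.3]
2520 0.2389588055635307 0.6160356998443604 0.18956777453422546 0.015912430360913277
4946 0.20864724055221318 0.6162065267562866 0.18925192952156067 0.032160159200429916
```

View pics/wrist4.png

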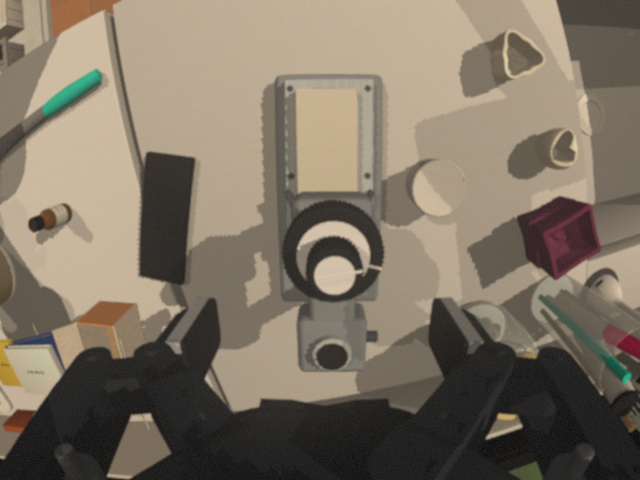

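The wrist view shows the knobs centred at about (334,265), slightly right of the fingers' centre line, with a white index mark on the large knob at (375,268). The centre comes out at (0.616, 0.1895).

>>> apply_moves:
  grip_force: 60
  series:
    - [-1, 6.2, 20, 0, 0, 0, 1]
    - [0, 0, 25, 0, 0, 0, 1]
    - [0, 0, 25, 0, 0, 0, 1]
    - [0, 0, 20, 0, 0, 0, 1]
    - [0, 0, 11, 0, 0, 0, 1]
    - [0, 0, 0, 0, 0, 0, 1]

```text
time_s: 8.28
position: [0.6158, 0.1906, 0.1781]
tool_rot: [[-0.976, 0.216, -0.001], [0.216, 0.976, -0.0], [0.001, -0.0, -1.0]]
ft_force: [-0.4, 0.2, -0.1]
grip_width: 0.085
gripper_force: 0.0
```

>>> apply_moves:
  grip_force: 60
  series:
    - [0, 0, 0, 0, 0, 0, 0.6]
    - [0, 0, 0, 0, 0, 0, 0.6]
    - [0, 0, 0, 0, 0, 0, 0.6]
    - [0, 0, 0, 0, 0, 0, 0.6]

```text
time_s: 8.78
position: [0.6164, 0.1885, 0.1805]
tool_rot: [[-0.976, 0.218, 0.002], [0.218, 0.976, -0.003], [-0.002, -0.002, -1.0]]
ft_force: [-5.1, -6.2, 9.2]
grip_width: 0.0606
gripper_force: 65.2
```

>>> apply_moves:
  series:
    - [0, 0, -2, 0, 0, 0, 0.6]
    - [0, 0, 0, 0, 0, 9, 0.6]
    - [0, 0, 0, 0, 0, 9, 0.6]
    - [0, 0, 0, 0, 0, 0, 0.6]

```text
time_s: 9.28
position: [0.6162, 0.1886, 0.1806]
tool_rot: [[-0.86, 0.51, -0.001], [0.51, 0.86, -0.003], [-0.001, -0.003, -1.0]]
ft_force: [-1.8, -7.1, -0.9]
grip_width: 0.0603
gripper_force: 67.1
```

```bash
cat > foot.py <<'E'
from h import *
def foot():
    g=0;D=[]
    for i in range(3):
        d=get_image('scene'); g=g+d['frame'].astype(float).mean(2); D.append(cloud(d))
    g/=3; Z=np.median([c[...,2] for c in D],0)
    print(g[274:289,331:337].mean(1).round(0)); print(Z[274:284,331:337].mean(1).round(4), 'plaque',np.median(Z[284:290,328:338]))
    return g
E
python3 - <<'E'
from foot import *
s=telemetry.observe(); print(s['wrist_torque'],np.degrees(np.arctan2(s['tool_rot'][1,0],s['tool_rot'][0,0])))
foot()
E
```

```text
[-1.31158455  0.26525295 -0.31286724] 149.34209916854155
[ 81.  67.  66.  64.  75.  92.  69.  62.  98. 118. 138. 155. 183. 196.
 209.]
[0.0862 0.0832 0.0803 0.0755 0.0682 0.0616 0.0605 0.0591 0.0546 0.0481] plaque 0.048091304684640956
```

>>> apply_moves:
  series:
    - [0, 0, 0, 0, 0, 9, 0.6]
    - [0, 0, 0, 0, 0, 9, 0.6]
    - [0, 0, 0, 0, 0, 9, 0.6]
    - [0, 0, 0, 0, 0, 0, 0.6]

```text
time_s: 9.93
position: [0.6162, 0.1887, 0.1806]
tool_rot: [[-0.535, 0.845, -0.001], [0.845, 0.535, -0.003], [-0.002, -0.002, -1.0]]
ft_force: [-0.7, -6.3, -0.7]
grip_width: 0.0602
gripper_force: 67.1
```

```bash
python3 - <<'E'
from foot import *
s=telemetry.observe(); print(s['wrist_torque'],np.degrees(np.arctan2(s['tool_rot'][1,0],s['tool_rot'][0,0])))
foot(); d=get_image('scene'); save('scene5',cv2.resize(d['frame'][225:310,290:375],None,fx=7,fy=7,interpolation=cv2.INTER_CUBIC))
E
```

```text
[-1.08305379  0.33867532 -0.30876461] 122.34612155870639
[ 82.  83.  68.  70.  69.  69.  90.  69.  64.  74. 107. 157. 170. 197.
 211.]
[0.0862 0.0836 0.0811 0.0772 0.0731 0.0659 0.0583 0.0581 0.0558 0.0527] plaque 0.048182642188050184
```

View pics/scene5.png

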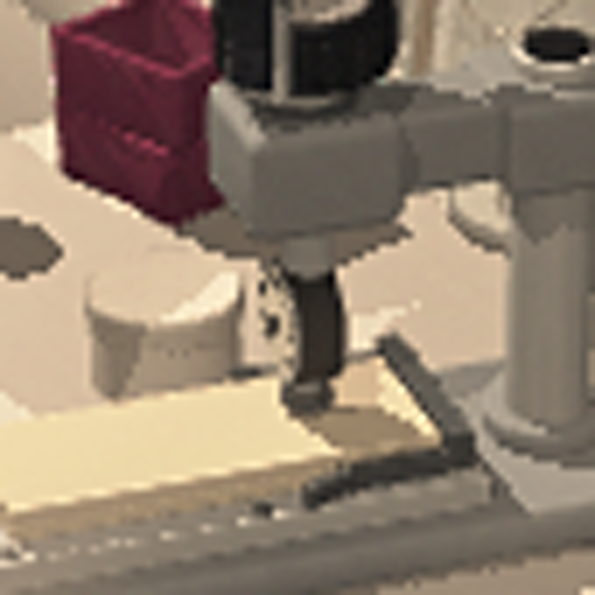

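The crop shows the foot's bottom edge at crop (305,412), close above the plaque. It is roughly 5-6 mm clear, so I turn a little more.

>>> apply_moves:
  series:
    - [0, 0, 0, 0, 0, 8, 0.6]
    - [0, 0, 0, 0, 0, 8, 0.6]
    - [0, 0, 0, 0, 0, 6, 0.6]
    - [0, 0, 0, 0, 0, 0, 0.6]

```text
time_s: 10.62
position: [0.6162, 0.1888, 0.1806]
tool_rot: [[-0.18, 0.984, -0.001], [0.984, 0.18, -0.003], [-0.002, -0.001, -1.0]]
ft_force: [-0.5, -5.7, -1.5]
grip_width: 0.0606
gripper_force: 67.1
```

```bash
python3 - <<'E'
from foot import *
s=telemetry.observe(); print(s['wrist_torque'],np.degrees(np.arctan2(s['tool_rot'][1,0],s['tool_rot'][0,0])),s['q'].round(1))
g=foot(); d=get_image('scene'); save('scene6',cv2.resize(d['frame'][255:300,310:370],None,fx=11,fy=11,interpolation=cv2.INTER_NEAREST))
E
```

```text
[-1.00574977  0.29399893 -0.02205555] 100.39576146543077 [ 6.6 33.5 62.7 -0.1 83.9 -3.8]
[ 76.  71.  82.  74.  65.  64.  73.  87.  67.  63.  75. 158. 172. 183.
 211.]
[0.0866 0.0833 0.0804 0.0782 0.0747 0.07   0.0623 0.0557 0.0546 0.0527] plaque 0.04809196403858196
```

View pics/scene6.png

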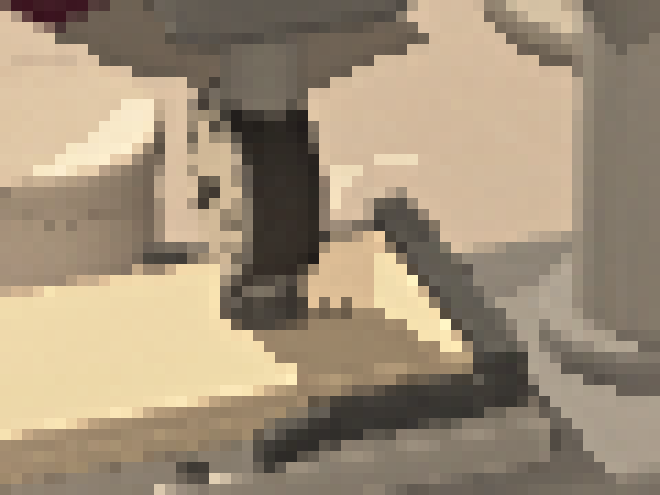

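Now the foot's bottom edge is at about row 284.5 and the gap about 3.5-4 mm. I turn one more small step, then let go.

>>> apply_moves:
  series:
    - [0, 0, 0, 0, 0, 5, 0.6]
    - [0, 0, 0, 0, 0, 4, 0.6]
    - [0, 0, 0, 0, 0, 0, 0.6]
    - [0, 0, 0, 0, 0, 0, 1]
    - [0, 0, 0, 0, 0, 0, 1]
    - [0, 0, 0, 0, 0, 0, 1]

```text
time_s: 11.58
position: [0.6164, 0.1903, 0.1807]
tool_rot: [[-0.026, 1.0, 0.001], [1.0, 0.026, 0.0], [0.0, 0.001, -1.0]]
ft_force: [-1.0, -0.3, -0.0]
grip_width: 0.0854
gripper_force: 0.0
```

>>> apply_moves:
  series:
    - [0, 0, -20, 0, 0, 0, 1]
    - [0, 0, -25, 0, 0, 0, 1]
    - [0, 0, -25, 0, 0, 0, 1]
    - [0, 0, 0, 0, 0, -10, 1]
    - [0, 0, 0, 0, 0, -10, 1]
    - [0, 0, 0, 0, 0, -10, 1]
    - [0, 0, 0, 0, 0, -10, 1]
    - [0, 0, 0, 0, 0, -10, 1]
    - [0, 0, 0, 0, 0, -10, 1]
    - [0, 0, 0, 0, 0, -10, 1]
    - [0, 0, 0, 0, 0, -10, 1]
    - [0, 0, 0, 0, 0, 0, 1]

```text
time_s: 13.08
position: [0.6163, 0.1902, 0.2504]
tool_rot: [[-0.989, 0.149, 0.0], [0.149, 0.989, 0.0], [-0.0, 0.0, -1.0]]
ft_force: [-0.3, 0.5, 0.7]
grip_width: 0.0857
gripper_force: 0.0
```

```bash
python3 - <<'E'
from foot import *
s=telemetry.observe(); print(s['position'],s['tool_rot'].round(3).tolist(),s['q'].round(1))
g=foot()
E
```

```text
[0.61630024 0.19023514 0.25041909] [[-0.989, 0.149, 0.0], [0.149, 0.989, 0.0], [-0.0, 0.0, -1.0]] [  6.7  31.1  55.4   0.   93.4 -74.8]
[ 69.  83.  84.  65.  72.  69.  60.  96.  71.  63.  62. 156. 170. 181.
 209.]
[0.0862 0.0839 0.0804 0.0773 0.074  0.0705 0.0637 0.0558 0.0533 0.0528] plaque 0.04841151216821815
```

>>> apply_moves:
  grip_force: 40
  series:
    - [0, -1, 15, 0, 0, 0, 1]
    - [0, 0, 15, 0, 0, 0, 1]
    - [0, 0, 4, 0, 0, 0, 1]
    - [0, 0, 0, 0, 0, 0, 0.5]
    - [0, 0, 0, 0, 0, 0, 0.25]
    - [0, 0, 0, 0, 0, 0, 0.25]
    - [0, 0, 0, 0, 0, 0, 0.25]
    - [0, 0, 0, 0, 0, 0, 0.25]
    - [0, 0, 0, 0, 0, 0, 0.25]

```text
time_s: 14.35
position: [0.6162, 0.1886, 0.217]
tool_rot: [[-0.989, 0.148, 0.001], [0.148, 0.989, -0.001], [-0.001, -0.001, -1.0]]
ft_force: [-2.0, -4.1, 6.3]
grip_width: 0.0285
gripper_force: 39.9
```

>>> apply_moves:
  series:
    - [0, 0, 0, 0, 0, 8, 0.25]
    - [0, 0, 0, 0, 0, 8, 0.25]
    - [0, 0, 0, 0, 0, 0, 0.25]
    - [0, 0, 0, 0, 0, 0, 0.25]

```text
time_s: 14.85
position: [0.6163, 0.1886, 0.217]
tool_rot: [[-0.91, 0.415, 0.001], [0.415, 0.91, -0.001], [-0.001, -0.0, -1.0]]
ft_force: [-1.5, -4.0, 6.9]
grip_width: 0.0287
gripper_force: 40.1
```

```bash
python3 - <<'E'
from foot import *
s=telemetry.observe(); print(s['wrist_torque'],s['joint_efforts'].round(3),np.degrees(np.arctan2(s['tool_rot'][1,0],s['tool_rot'][0,0])))
foot()
d=get_image('scene'); save('sceneA',d['frame'])
E
```

```text
[-0.75719455  0.31802209 -0.12449308] [  2.452 -51.062 -22.923   1.038  -0.695  -0.145] 155.45532376393868
[ 76.  82.  78.  64.  79.  66.  60.  95.  77.  64.  62. 142. 170. 181.
 209.]
[0.0858 0.084  0.0806 0.0775 0.0743 0.0701 0.0657 0.057  0.0541 0.0531] plaque 0.04846120594377479
```

>>> apply_moves:
  series:
    - [0, 0, 0, 0, 0, 8, 0.25]
    - [0, 0, 0, 0, 0, 8, 0.25]
    - [0, 0, 0, 0, 0, 8, 0.25]
    - [0, 0, 0, 0, 0, 8, 0.25]
    - [0, 0, 0, 0, 0, 8, 0.25]
    - [0, 0, 0, 0, 0, 0, 0.25]

```text
time_s: 15.8
position: [0.6163, 0.1888, 0.217]
tool_rot: [[-0.429, 0.903, 0.001], [0.903, 0.429, -0.0], [-0.001, 0.001, -1.0]]
ft_force: [-1.7, -4.2, 5.7]
grip_width: 0.0288
gripper_force: 40.0
```

```bash
cat > t.py <<'E'
from foot import *
s=telemetry.observe(); print(s['wrist_torque'],s['joint_efforts'].round(3),np.degrees(np.arctan2(s['tool_rot'][1,0],s['tool_rot'][0,0])),s['q'][5])
foot()
E
python3 t.py
```

```text
[-0.66671081  0.32777327 -0.04799684] [  2.265 -51.273 -22.767   0.935  -0.552   0.459] 115.38524231386123 -18.84445604450912
[ 83.  84.  65.  82.  81.  61.  63.  82.  78.  64.  58. 137. 171. 183.
 196.]
[0.0867 0.084  0.0813 0.0781 0.0754 0.071  0.0667 0.0578 0.0531 0.0534] plaque 0.048087036987849774
```

>>> apply_moves:
  series:
    - [0, 0, 0, 0, 0, 8, 0.25]
    - [0, 0, 0, 0, 0, 8, 0.25]
    - [0, 0, 0, 0, 0, 8, 0.25]
    - [0, 0, 0, 0, 0, 8, 0.25]
    - [0, 0, 0, 0, 0, 0, 0.25]

```text
time_s: 16.58
position: [0.6164, 0.1888, 0.217]
tool_rot: [[0.115, 0.993, 0.001], [0.993, -0.115, -0.0], [-0.0, 0.001, -1.0]]
ft_force: [-1.5, -3.3, 5.3]
grip_width: 0.0285
gripper_force: 40.0
```

```bash
cat >> t.py <<'E'
import sys
a=cv2.cvtColor(cv2.imread('pics/sceneA.png'),cv2.COLOR_BGR2GRAY).astype(np.float32)
fr=[get_image('scene')['frame'] for _ in range(3)]; b=np.mean([cv2.cvtColor(f,cv2.COLOR_RGB2GRAY).astype(np.float32) for f in fr],0).astype(np.float32)
for (r0,r1,c0,c1) in ((264,284,327,339),(228,240,322,346)):
    M=np.eye(2,3,dtype=np.float32)
    try: cc,M=cv2.findTransformECC(a[r0:r1,c0:c1],b[r0-6:r1+6,c0-4:c1+4],np.float32([[1,0,4],[0,1,6]]),cv2.MOTION_TRANSLATION); print('shift px',M[0,2]-4,M[1,2]-6,cc)
    except cv2.error as e: print('ecc fail')
save(sys.argv[1],cv2.resize(fr[0][255:300,310:370],None,fx=11,fy=11,interpolation=cv2.INTER_NEAREST))
E
python3 t.py sceneB
```

```text
[-0.65123012  0.14954925 -0.07417926] [  2.268 -51.47  -22.619   0.908  -0.401   0.502] 83.38813889099882 13.152050608486562
[ 77.  76.  78.  85.  70.  63.  69.  72.  84.  65.  56. 138. 157. 183.
 197.]
[0.0866 0.0836 0.081  0.078  0.0744 0.0716 0.0674 0.0599 0.0526 0.0524] plaque 0.0483509903802557
shift px -0.29825234 0.52956724 0.9698741466283021
shift px -0.361418 1.00951 0.9455079398564743
```

>>> apply_moves:
  series:
    - [0, 0, 0, 0, 0, 8, 0.25]
    - [0, 0, 0, 0, 0, 8, 0.25]
    - [0, 0, 0, 0, 0, 0, 0.25]
    - [0, 0, 0, 0, 0, 0, 1]
    - [0, 0, 0, 0, 0, 0, 1]
    - [0, 0, -20, 0, 0, 0, 1]
    - [0, 0, -30, 0, 0, -10, 1]
    - [0, 0, 0, 0, 0, -10, 1]
    - [0, 0, 0, 0, 0, -10, 1]
    - [0, 0, 0, 0, 0, -10, 1]
    - [0, 0, 0, 0, 0, -10, 1]
    - [0, 0, 0, 0, 0, -10, 1]

```text
time_s: 18.38
position: [0.6161, 0.1894, 0.266]
tool_rot: [[-0.614, 0.79, -0.0], [0.79, 0.614, 0.0], [0.001, -0.0, -1.0]]
ft_force: [-0.3, -0.5, 0.3]
grip_width: 0.0858
gripper_force: 0.0
```

>>> apply_moves:
  series:
    - [0, 0, 0, 0, 0, -10, 1]
    - [0, 0, 0, 0, 0, -10, 1]
    - [0, 0, 0, 0, 0, -10, 1]
    - [0, 0, 0, 0, 0, -10, 1]
    - [0, 0, 0, 0, 0, 0, 1]

```text
time_s: 19.0
position: [0.6161, 0.1893, 0.266]
tool_rot: [[-0.976, 0.218, -0.0], [0.218, 0.976, 0.0], [0.0, 0.0, -1.0]]
ft_force: [0.3, 0.7, -0.7]
grip_width: 0.0853
gripper_force: 0.0
```

>>> apply_moves:
  series:
    - [55, 0, 0, 0, 0, 0, 1]
    - [50, 0, 0, 0, 0, 0, 1]
    - [0, 0, 44, 0, 0, 0, 1]
    - [0, 0, 44, 0, 0, 0, 1]
    - [0, 0, 0, 0, -9, 0, 1]
    - [0, 0, 0, 0, -9, 0, 1]
    - [0, 0, 0, 0, -9, 0, 1]
    - [0, 0, 0, 0, -9, 0, 1]
    - [0, 0, 0, 0, -9, 0, 1]
    - [0, 0, 0, 0, 0, 0, 1]

```text
time_s: 20.25
position: [0.5134, 0.2086, 0.1775]
tool_rot: [[-0.724, 0.229, 0.65], [0.165, 0.973, -0.159], [-0.669, -0.008, -0.743]]
ft_force: [-1.0, -0.2, 1.3]
grip_width: 0.0854
gripper_force: 0.0
```

```bash
cat > dial.py <<'E'
from h import *
import sys
s=telemetry.observe(); p=s['position'];R=s['tool_rot']
d=get_image('wrist'); M=np.array(d['mount']); f=240/np.tan(np.radians(d['vertical_fov'])/2)
T=np.eye(4);T[:3,:3]=R;T[:3,3]=p; W=np.linalg.inv(T@M)
t=np.radians(-12.5); ex=np.array([np.cos(t),np.sin(t),0]); ey=np.array([-np.sin(t),np.cos(t),0])
def pix(w):
    c=(W@np.append(w,1))[:3]; a=np.array([c[0],-c[1],-c[2]]); r=np.hypot(a[0],a[1]); th=np.arctan2(r,a[2]); return np.array([d['cx'],d['cy']])+f*th*a[:2]/r
# rectified view of the vertical plane at tester x=-15 mm; 60 mm square, 8 px/mm
n=480; x0=float(sys.argv[2]) if len(sys.argv)>2 else -.015; O=np.array([.616,.1893,0])+x0*ex
mx=np.zeros((n,n),np.float32);my=mx.copy()
for i in range(n):
    for j in range(n):
        u=pix(O+ey*(.03-.06*j/n)+np.array([0,0,.12-.06*i/n])); mx[i,j],my[i,j]=u
v=cv2.remap(d['frame'],mx,my,cv2.INTER_CUBIC); save(sys.argv[1],v); save(sys.argv[1]+'_raw',d['frame'])
E
python3 dial.py dialA; python3 - <<'E'
import cv2,numpy as np
a=cv2.imread('pics/dialA.png');b=cv2.imread('pics/dialA_raw.png')
cv2.imwrite('pics/dA.png',np.hstack([cv2.resize(a,(360,360)),cv2.resize(b,(440,360))]))
E
```

```text
(no output)
```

View pics/dA.png

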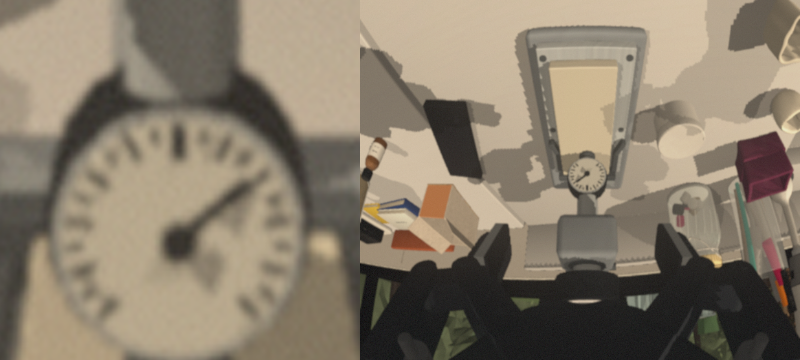

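The rectified dial, left half, has its pointer at the upper right, about 51° clockwise of straight up. That is roughly 69 N, so the fine knob has to go back about 24°.

>>> apply_moves:
  series:
    - [0, 0, 0, 0, 9, 0, 1]
    - [0, 0, 0, 0, 9, 0, 1]
    - [0, 0, 0, 0, 9, 0, 1]
    - [0, 0, 0, 0, 9, 0, 1]
    - [0, 0, 0, 0, 9, 0, 1]
    - [0, 0, -44, 0, 0, 0, 1]
    - [0, 0, -44, 0, 0, 0, 1]
    - [-50, 0, 0, 0, 0, 0, 1]
    - [-55, 0, 0, 0, 0, 0, 1]
    - [0, 0, 0, 0, 0, 0, 1]
    - [0, 0, 0, 0, 0, 0, 1]

```text
time_s: 21.68
position: [0.6184, 0.1827, 0.2653]
tool_rot: [[-0.972, 0.233, -0.015], [0.234, 0.972, -0.008], [0.013, -0.011, -1.0]]
ft_force: [-0.0, -0.3, 0.3]
grip_width: 0.0855
gripper_force: 0.0
```

>>> apply_moves:
  series:
    - [0, 0, 0, -0.65, -0.73, 0, 1]
    - [3.6, 5.4, 0, 0, 0, 0, 1]
    - [0, 0, 0, 0, 0, 0, 1]
    - [0, 0, 0, 0, 0, 0, 1]

```text
time_s: 22.18
position: [0.6159, 0.1885, 0.2651]
tool_rot: [[-0.972, 0.235, 0.0], [0.235, 0.972, -0.003], [-0.001, -0.003, -1.0]]
ft_force: [-0.5, -0.2, -0.4]
grip_width: 0.0849
gripper_force: 0.0
```

>>> apply_moves:
  grip_force: 40
  series:
    - [0, 0, 20, 0, 0, 0, 1]
    - [0, 0, 20, 0, 0, 0, 1]
    - [0, 0, 8, 0, 0, 0, 1]
    - [0, 0, 0, 0, 0, 0, 0.5]
    - [0, 0, 0, 0, 0, 0, 0.25]
    - [0, 0, 0, 0, 0, 0, 0.25]
    - [0, 0, 0, 0, 0, 0, 0.25]
    - [0, 0, 0, 0, 0, 0, 0.25]

```text
time_s: 23.18
position: [0.6164, 0.1884, 0.2179]
tool_rot: [[-0.972, 0.236, 0.002], [0.236, 0.972, -0.003], [-0.003, -0.002, -1.0]]
ft_force: [-0.1, 3.7, 5.5]
grip_width: 0.0286
gripper_force: 39.8
```

>>> apply_moves:
  series:
    - [0, 0, 0, 0, 0, -6, 0.25]
    - [0, 0, 0, 0, 0, -6, 0.25]
    - [0, 0, 0, 0, 0, -6, 0.25]
    - [0, 0, 0, 0, 0, -6, 0.25]
    - [0, 0, 0, 0, 0, 0, 0.25]
    - [0, 0, 0, 0, 0, 0, 0.25]

```text
time_s: 23.92
position: [0.6164, 0.1884, 0.2178]
tool_rot: [[-0.984, -0.18, 0.002], [-0.18, 0.984, -0.003], [-0.002, -0.003, -1.0]]
ft_force: [-1.1, 3.3, 5.3]
grip_width: 0.029
gripper_force: 40.1
```

Release, turn back and look at the dial again (yaw offset now about 23°).

>>> apply_moves:
  series:
    - [0, 0, 0, 0, 0, 0, 1]
    - [0, 0, 0, 0, 0, 0, 1]
    - [0, 0, 0, 0, 0, 0, 1]
    - [0, 0, -24, 0, 0, 0, 1]
    - [0, 0, -24, 0, 0, 8, 1]
    - [0, 0, 0, 0, 0, 8, 1]
    - [0, 0, 0, 0, 0, 7, 1]
    - [55, 0, 0, 0, 0, 0, 1]
    - [50, 0, 0, 0, 0, 0, 1]
    - [0, 0, 44, 0, 0, 0, 1]
    - [0, 0, 44, 0, 0, 0, 1]

```text
time_s: 25.3
position: [0.5133, 0.211, 0.1764]
tool_rot: [[-0.976, 0.218, 0.002], [0.218, 0.976, -0.004], [-0.003, -0.003, -1.0]]
ft_force: [0.4, -0.1, -0.8]
grip_width: 0.0855
gripper_force: 0.0
```

>>> apply_moves:
  series:
    - [0, 0, 0, 0, -9, 0, 1]
    - [0, 0, 0, 0, -9, 0, 1]
    - [0, 0, 0, 0, -9, 0, 1]
    - [0, 0, 0, 0, -9, 0, 1]
    - [0, 0, 0, 0, -9, 0, 1]
    - [0, 0, 0, 0, 0, 0, 1]

```text
time_s: 26.05
position: [0.5134, 0.2074, 0.176]
tool_rot: [[-0.725, 0.229, 0.65], [0.161, 0.973, -0.164], [-0.67, -0.014, -0.743]]
ft_force: [0.1, 0.3, 0.2]
grip_width: 0.0857
gripper_force: 0.0
```

```bash
python3 dial.py dialB; python3 - <<'E'
import cv2,numpy as np
# pointer angle: darkest direction around the dial hub, in an annulus inside the ticks
for n in ('dialA','dialB'):
    g=cv2.GaussianBlur(cv2.cvtColor(cv2.imread(f'pics/{n}.png'),cv2.COLOR_BGR2GRAY),(9,9),0).astype(float)
    y,x=np.mgrid[:480,:480]; w=(g<70)&(np.hypot(x-240,y-320)<60)
    c=cv2.connectedComponentsWithStats(cv2.erode(w.astype(np.uint8),np.ones((21,21))))[3][1:]
    print(n,'hub',c)
    for hub in c[:1]:
        a=np.radians(np.arange(-180,180,2)); v=[np.mean([g[int(hub[1]-r*np.cos(t)),int(hub[0]+r*np.sin(t))] for r in range(40,90,4)]) for t in a]
        o=np.argsort(v)[:6]; print(np.degrees(a[o]).round(),np.array(v)[o].round())
E
```

```text
dialA hub [[239.66 323.48]]
[48. 46. 50. 44. 52. 54.] [ 82.  85.  86.  93.  94. 104.]
dialB hub [[239.11538462 321.15384615]]
[-10. -12.  -8. -14.  -6. -16.] [ 85.  87.  89.  97. 101. 110.]
```

View pics/dialB.png

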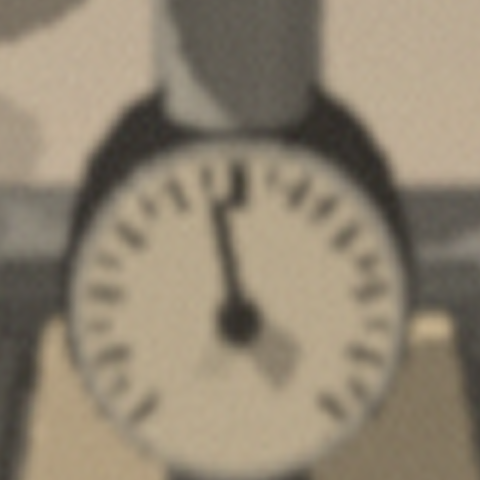

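The dial pointer stands about 10° left of straight up, with the hub at (239,321). That is roughly 46 N, inside the band, and the robot is touching nothing.

```bash
python3 -c "
from rig import env; print(env.close_job())"
```

```text
the job is handed in; nothing more can be done
None
```

The job is handed in (the verdict was not shown to me): plaque home against the back stop, foot pressing at about 46 N by the dial, gripper clear; I overshot to about 68 N with the small knob first and backed it off with the same knob, and the gap left by the large knob was probably only about 0.6 mm.

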